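# Open the vented push-to-open locker

### The job

Open the vented battery locker on the bench, the one of the two with louvres in its door and a grille in its top. Its door has no handle: press it in near its free edge until the push catch lets go, let it spring ajar, then push it wide open from behind its free edge. Leave the plain locker shut and the other things where they stand.

Things in the scene. Friction and masses are not known exactly. Their poses are not given: they have to be found in the camera images.
- vent_locker: Vented bench locker: white door with six louvres, six dark grille slots in the front half of its top, low jar on the back half. Box 146 mm wide, 185 deep with its door, 200 high, on a 20 mm plinth (top 220 mm above the table), fixed. Origin: centre of its underside; its own -x is the way the door faces (about world +y), own +y points to the hinge side.
- plain_locker: Plain bench locker beside it (the two change places): smooth white door, smooth top with a tape roll on its back half. Box 146 mm wide, 185 deep with its door, 200 high, on a 20 mm plinth (top 220 mm above the table), fixed. Origin: centre of its underside; its own -x is the way the door faces (about world +y), own +y points to the hinge side.
- vent_door (a joint): Hinge angle of the vented door, rad. 0 = shut and caught; negative = pressed in (stop at -0.048); grows as it opens, stop at 1.75. Pressed in past -0.025 (3 mm at the press point, about 4.5 N there) the catch lets go for good; when the finger draws back a sprung pin pushes the door to about 0.38 in half a second. From there it swings with slight friction and stays where it is left.
- vent_door_press (a point): Point on the outer face of the vented door, in front of the catch's side: 30 mm in from the free edge, 34 mm below the door's top. Moves with the door.
- vent_door_edge (a point): Top of the door's free edge, at mid-thickness. The door is 142 mm from hinge axis to free edge, 196 mm high, 15 mm thick; its top is 218 mm above the table. When shut, its inner face stands 7 mm in front of the locker's box. Moves with the door.
- vent_door_hinge (a point): Top of the door's vertical hinge axis, at mid-thickness. Facing the door, the hinge is on the left (the end away from the robot), the free edge on the right (nearer the robot). With the door at 0.38 rad the gap between its inner face and the box is about 50 mm, 115 mm from the hinge, open above.
- plain_door (a joint): Hinge angle of the plain locker's door, rad; 0 = shut and caught. Same push catch; must stay shut.
- biplane: Half-built plywood biplane model, 190 mm span (y), 180 mm long, 70 mm tall, on the table; origin at its underside. Loose.
- glue_bottle: Small white glue bottle, 34 mm across, 95 mm tall, standing on the table just in front of the lockers; origin at its base. Loose.
- tape_roll: Roll of tape lying on the plain locker's top, 84 mm across, 19 mm high; origin at its underside. Loose.
- pin_jar: Low jar with steel cap, 48 mm across, 46 mm tall, on the back of the vented locker's top; origin at its base. Loose.
- sanding_block: Cork sanding block 105 x 52 x 30 mm on the table; origin at its underside. Loose.
- screwdriver: Screwdriver lying on the table, along its x; origin at its underside. Loose.
- brush_pot: Grey pot of brushes, 72 mm across, 85 mm tall (brushes to 175 mm), on the table; origin at its base. Loose.

How it is judged:
By the outcome, as a careful person would: the job done as asked, in the order asked, and still so for the second after the job is handed in, with the robot touching nothing.
It also fails if it takes over 45 s, if anything falls off the work surface, if the arm or the gripper's body presses on something with over 40 N, if the wrist force passes 120 N, or if a joint passes its speed limit or range.

### The arm

A 6-joint arm with a two-finger parallel gripper is mounted at the origin on the work surface. World frame = base frame: x ahead of the robot, y to its left, z up, the work surface at z = 0. Lengths are in m, angles in degrees, forces in N, time in s.
With the tool pointing down it reaches from about 0.4 to 0.825 m from the base axis. Payload 7 kg.
Tool frame: the origin (TCP) lies between the finger pads; the fingertips stand 19 mm ahead of it and the grasp point (between the pads) is the TCP; x points along the fingers, y is the direction in which the jaws open and shut, and the axes are right-handed (so a half turn about x gives the same grasp; the last joint's range is limited). The gripper opens to 88 mm and grips with 3 to 60 N. Pads are 19 mm wide; open, the fingers measure 130 mm over their backs; the gripper's body (78 mm by 193 mm) begins 47 mm behind the grasp point.
Start: joints at [-51.56, 20.546, 0.682, 0, -70.136, -16.507], TCP at [0.252, -0.626, 0.246] pointing down, gripper open.
Joint ranges: [-176.03, 176.03], [-82.01, 121.73], [-58.28, 71.71], [-173.87, 95.51], [-174.79, -0.11], [-173.66, 173.66]. Speed limits (degrees/s): [136.94, 136.94, 172.46, 180, 180, 180].

### API

Orientations are given as [roll, pitch, yaw] about the fixed x, y, z axes, in that order (R = Rz(yaw) Ry(pitch) Rx(roll)).
In Python, from plant import r gives the robot as it stands.
- The arm moves only by the tool send_rows, never from a script. Its argument "plan" is a list of rows, each a list of 2 entries, a list of its own where there are three numbers: the shift along the tool's x, y, z scaled (see below), then the turn, a rotation vector about the tool's x, y, z scaled (see below). A call has exactly 5 rows; each row is the pose to reach, as a shift and turn from the pose measured when the call began, along the tool's axes at that moment; what a row does not reach only later rows make up. The controller multiplies each number of a shift by 0.15 m and each number of a turn by pi/4 rad. A row lasts 1/10 s, in which the tool goes at most 50 mm and 8.59 degrees, less where a joint would pass 70% of its speed; a pose out of reach is approached as far as the arm can. A call with a number of a shift or a turn outside -1 to 1 is refused whole. A call with a gripper value outside its range is refused whole. "jaw" is the opening, from -1 (shut) to 1 (fully open), so that 0 is half open, set as the call begins (left out, the last holds). The fingers move at their own pace and stop on an object; "force" is the grip in N (left out, the last holds). Time passes only in rows, so rows that repeat a pose let the fingers close, or fill a call up. It gives the time, the measured TCP pose, the force and the opening at its end, in the units of the state.
- r.get_state(): the state, without advancing time (a new reading comes with each control period).
- r.capture(name): name is "scene" or "side" or "wrist"; returns a dict with "color" (420x560x3 uint8, red, green, blue), "range_z" (420x560 float32, m along the optical axis (not along the pixel's ray), 0 where there is no reading), "mtx" (3x3 intrinsics, pixels), "pose" (4x4, takes a point from camera to world coordinates). Camera axes: x right, y down, z forward; pixel columns grow to the right and rows downward; lengths in m; the calibration is good to about 2 mm. A picture is of the moment at which its call begins.
- r.close_job(): hands the job in, once; it reports no verdict.
Trained networks look in a picture, given as the dict that the camera call returned (one of the last four; its "shot" number tells which), for a name from the list of things; names that differ only in an ending like _2 or _b are one class to them, and where a whole thing is asked for, a point or a joint stands for the part that bears it (a point fixed in the world has none). Each returns a list of dicts, best first, with "score" (0 to 1); they miss things now and then, are a little off and sometimes report something else, mostly with a low value. They report only what shows in the picture. A call takes as long as a camera call.
- r.find_in(picture, target): "uv" ([column, row] in pixels, amid what is visible of it).
- r.trace(picture, target): "mask" (420x560 bool, what is visible of it) and "uv" ([column, row] in pixels, amid what is visible of it).
The state is a dict: "time_s": time; "joints": joint angles; "qd": joint speeds; "joint_torque": joint torques, N m; "tcp_pos": TCP position; "eef_rot": TCP orientation; "contact_force": force on the tool from outside, world axes, zero at the start; "moment": the same for the moment, N m; "gripper_width": finger opening in m.
Only numpy, scipy, OpenCV 4.12 (cv2) and the standard library are available. Lean on these libraries where they do the work, as an engineer would, in place of code of your own. Each camera call takes 0.05 s, during which the arm holds its last target. There are 200 camera calls.

## Working session

There is one attempt and no reset: what is moved stays moved. The work goes in short steps, Python scripts to look and compute and a tool call to move; the robot and the scene stay as the last step left them, time stands still between calls to the robot, and variables do not carry over. Pictures are saved under pics/ and viewed, about 8 in all and at most 12, crops included, and the job is handed in when it is done.

Besides the shell and the picture viewer there is one more tool, called as name(argument=value, ...) on one line, values as JSON. send_rows: Moves the arm, as the interface text tells. Its arguments: {"type":"object","properties":{"plan":{"type":"array"},"jaw":{"type":"number"},"force":{"type":"number"}},"required":["plan"]}

```bash
ls; mkdir -p pics
cat > h.py <<'E'
import numpy as np, cv2
from plant import r
from scipy.spatial.transform import Rotation as R
def save(c,n): cv2.imwrite('pics/'+n+'.png', cv2.cvtColor(c['color'],cv2.COLOR_RGB2BGR))
def cloud(c):
    h,w=c['range_z'].shape; v,u=np.mgrid[:h,:w]; z=c['range_z']; K=c['mtx']
    p=np.stack([(u-K[0,2])/K[0,0]*z,(v-K[1,2])/K[1,1]*z,z],-1)
    P=p@c['pose'][:3,:3].T+c['pose'][:3,3]; P[z==0]=np.nan; return P
def px(c,p):
    q=np.linalg.inv(c['pose'])@np.r_[p,1]; a=c['mtx']@q[:3]; return a[:2]/a[2]
E
python3 - <<'E'
from h import *
np.set_printoptions(precision=4,suppress=True)
s=r.get_state(); print(s)
a=r.capture('scene'); b=r.capture('side')
im=np.hstack([a['color'],b['color']]); im=cv2.resize(im,(800,300))
cv2.imwrite('pics/sb.png',cv2.cvtColor(im,4)); save(a,'scene');save(b,'side')
for n,c in(('scene',a),('side',b)):
    print(n,c['pose'])
    P=cloud(c)
    for t in ['vent_locker','plain_locker','vent_door_press','vent_door_edge','vent_door_hinge','glue_bottle','biplane','pin_jar','tape_roll','brush_pot','sanding_block','screwdriver']:
        for d in r.find_in(c,t)[:2]:
            u,v=np.round(d['uv']).astype(int); print(t,d['score'],u,v,P[v,u])
E
```

```text
pics
{'time_s': 0.0, 'joints': array([-51.5597,  20.5903,   0.6337,  -0.02  , -70.1362, -16.506 ]), 'qd': array([-0.0368,  0.0397, -0.0257,  0.0135,  0.0805,  0.0257]), 'joint_torque': array([ -0.0004, -58.2725,  29.3045,   6.9974,   0.0068,  -0.0002]), 'tcp_pos': array([ 0.2519, -0.6257,  0.2446]), 'eef_rot': array([ 95.0351,  89.9053, 116.9626]), 'contact_force': array([ 0.0912,  0.2909, -0.0829]), 'moment': array([ 0.    , -0.0014, -0.0476]), 'gripper_width': 0.08744882267483226}
scene [[-0.1851  0.773  -0.6068  1.2448]
 [ 0.9827  0.1522 -0.1059  0.1276]
 [ 0.0105 -0.6159 -0.7878  1.0049]
 [ 0.      0.      0.      1.    ]]
vent_locker 0.75 146 221 [ 0.7227 -0.2463  0.2175]
plain_locker 0.75 189 164 [ 0.5471 -0.2055  0.2207]
vent_door_press 0.81 177 233 [ 0.6841 -0.2047  0.1305]
vent_door_edge 0.69 176 232 [ 0.6882 -0.2041  0.1405]
vent_door_hinge 0.65 175 231 [ 0.6881 -0.2059  0.1438]
glue_bottle 0.53 263 202 [ 0.4922 -0.0415  0.0514]
biplane 0.82 392 218 [0.4729 0.3017 0.0429]
biplane 0.44 154 133 [ 0.4712 -0.3174  0.23  ]
pin_jar 0.71 112 185 [ 0.6769 -0.3291  0.2642]
tape_roll
[... 333 characters left out ...]
t_locker 0.73 278 147 [ 0.6461 -0.1983  0.2077]
plain_locker 0.71 335 179 [ 0.4752 -0.1622  0.1901]
plain_locker 0.38 238 367 [0.4654 0.3054 0.0512]
vent_door_press 0.93 271 168 [ 0.6713 -0.205   0.1315]
vent_door_edge 0.6 268 167 [ 0.6814 -0.2071  0.1301]
vent_door_edge 0.36 300 106 [ 0.6482 -0.3241  0.26  ]
vent_door_hinge 0.57 267 165 [ 0.6847 -0.2077  0.1351]
glue_bottle 0.74 314 259 [ 0.4637 -0.0338  0.0446]
biplane 0.97 240 372 [0.4564 0.3129 0.051 ]
pin_jar 0.77 298 109 [ 0.6545 -0.3253  0.2491]
tape_roll 0.85 354 126 [ 0.5012 -0.3355  0.2341]
brush_pot 0.98 119 331 [0.7327 0.3433 0.0426]
sanding_block 0.74 193 303 [0.6461 0.2024 0.0323]
screwdriver 0.91 317 336 [0.3695 0.1501 0.0253]
```

View pics/scene.png

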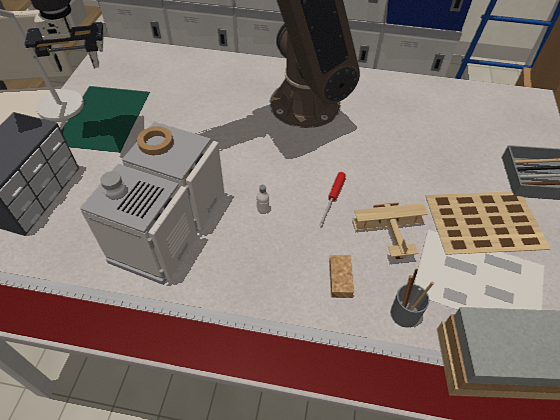

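View pics/side.png

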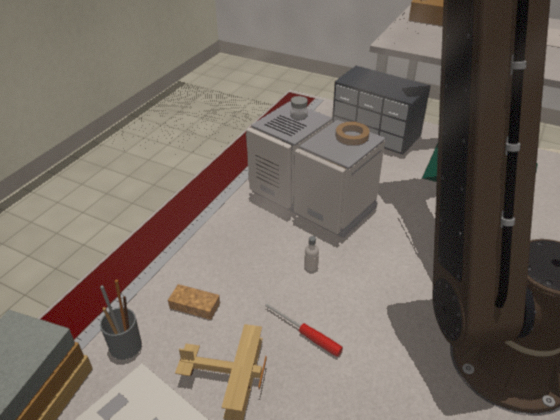

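The scene view shows the vented locker (grille, jar at (112,185)) farther along x. The plain locker with the tape roll is nearer the robot, and the glue bottle is at (263,202), clear of the door's swing. Next I'll measure the door geometry.

Run:
```python
from h import *
np.set_printoptions(precision=4,suppress=True)
for n in('scene','side'):
    c=r.capture(n);P=cloud(c)
    for t in('vent_locker','plain_locker'):
        d=r.trace(c,t)
        if not d: print('none');continue
        m=d[0]['mask']; Q=P[m]; Q=Q[~np.isnan(Q[:,0])]
        T=Q[(abs(Q[:,2]-.219)<.006)]
        x,y,w=cv2.minAreaRect((T[:,:2]*1000).astype(np.float32)); print(n,t,d[0]['score'],len(T),x,y,w,cv2.boxPoints((x,y,w)).tolist(),T[:,2].mean())
        F=Q[(Q[:,2]>.05)&(Q[:,2]<.20)&(Q[:,1]>-.26)]
        # robust line fit of y vs x
        vx,vy,x0,y0=cv2.fitLine((F[:,:2]).astype(np.float32),cv2.DIST_HUBER,0,.002,.001).ravel()
        res=(F[:,0]-x0)*-vy+(F[:,1]-y0)*vx; g=abs(res)<.006
        a=F[g];print(' face ang',np.degrees(np.arctan2(vy,vx)),'at',x0,y0,'in',g.mean(),'x',np.percentile(a[:,0],[1,99]),'y@.64,.7,.77',[y0+vy/vx*(q-x0) for q in(.46,.55,.64,.7,.77)])
R0=R.from_euler('xyz',r.get_state()['eef_rot'],degrees=True).as_matrix();print(R0)
```

```text
scene vent_locker 0.7 3706 (664.8981323242188, -295.37640380859375) (187.55856323242188, 148.98297119140625) 78.8668212890625 [[573.7006225585938, -373.00726318359375], [719.8799438476562, -401.7744140625], [756.0956420898438, -217.74554443359375], [609.9163208007812, -188.9783935546875]] 0.21892638150156407
 face ang -12.427251 at 0.6840473 -0.20657 in 0.7870370370370371 x [0.616  0.7529] y@.64,.7,.77 [np.float32(-0.15719828), np.float32(-0.17703095), np.float32(-0.1968636), np.float32(-0.21008538), np.float32(-0.22551079)]
scene plain_locker 0.87 2597 (514.90576171875, -264.69927978515625) (188.099365234375, 162.56602478027344) 76.07845306396484 [[413.38262939453125, -336.43023681640625], [571.1734619140625, -375.54248046875], [616.4288940429688, -192.96832275390625], [458.6380615234375, -153.8560791015625]] 0.21888029714741386
 face ang -11.778075 at 0.53703415 -0.1768398 in 0.8588996763754045 x [0.4599 0.5957] y@.64,.7,.77 [np.float32(-0.16077729), np.float32(-0.17954333), np.float32(-0.19830936), np.float32(-0.21082006), np.float32(-0.22541587)]
side vent_locker 0.88 1907 (664.9
[... 398 characters left out ...]
(-0.18062788), np.float32(-0.19751683), np.float32(-0.20877615), np.float32(-0.221912)]
side plain_locker 0.76 2032 (508.8520202636719, -261.6220703125) (188.27249145507812, 149.7996063232422) 79.0735855102539 [[417.4667053222656, -339.8546447753906], [564.5506591796875, -368.2488708496094], [600.2373046875, -183.38949584960938], [453.15338134765625, -154.99526977539062]] 0.21992423055573834
 face ang -8.504404 at 0.50498635 -0.17218457 in 0.6730711498048634 x [0.4562 0.5943] y@.64,.7,.77 [np.float32(-0.16545779), np.float32(-0.17891544), np.float32(-0.1923731), np.float32(-0.20134488), np.float32(-0.21181194)]
[[ 0.     -0.3735  0.9276]
 [-0.      0.9276  0.3735]
 [-1.     -0.      0.    ]]
```

```bash
cat >> h.py <<'E'
F_=np.array([.1925,.9813,0]);E_=np.array([.9813,-.1925,0]);H_=np.array([.7512,-.2238,0])
def frame(deg=0): # tool x down, z = F rotated by deg about world z
    f=R.from_euler('z',deg,degrees=True).apply(F_); d=np.array([0,0,-1.]); return np.c_[d,np.cross(f,d),f]
def go(p,deg=0):
    s=r.get_state(); A=R.from_euler('xyz',s['eef_rot'],degrees=True).as_matrix()
    print('t',s['time_s'],'pos',s['tcp_pos'].round(4),'F',s['contact_force'].round(1),'w',round(s['gripper_width'],3),
     '\nshift',(A.T@(np.array(p)-s['tcp_pos'])/.15).round(3),'turn',(R.from_matrix(A.T@frame(deg)).as_rotvec()/(np.pi/4)).round(3))
E
python3 - <<'E'
from h import *
c=r.capture('scene');P=cloud(c);print(px(c,r.get_state()['tcp_pos']))
for u,v in((60,105),(50,60),(70,40),(50,10),(95,40),(75,75),(30,45)):print(u,v,P[v,u])
w=r.capture('wrist')
cv2.imwrite('pics/w.png',cv2.cvtColor(np.hstack([cv2.resize(c['color'][:150,:200],(480,360)),cv2.resize(w['color'],(320,240)).copy() if 0 else cv2.copyMakeBorder(cv2.resize(w['color'],(320,240)),0,120,0,0,0)]),4))
go([.66,-.10,.40])
E
```

```text
[74.77480267 61.34510918]
60 105 [ 0.19218894 -0.7891341   0.01821355]
50 60 [ 0.28512794 -0.67541422  0.26500147]
70 40 [ 0.27135795 -0.60120299  0.3260856 ]
50 10 [ 0.29710414 -0.6053185   0.42142249]
95 40 [ 0.25956549 -0.53643874  0.32702146]
75 75 [ 0.00237106 -0.83618888 -0.00473371]
30 45 [ 0.31920223 -0.68639226  0.33019868]
t 1.7 pos [ 0.2521 -0.6261  0.2456] F [-0.2  0.1 -0.3] w 0.088 
shift [-1.03   2.238  3.833] turn [-1.266 -0.    -0.   ]
```

View pics/w.png

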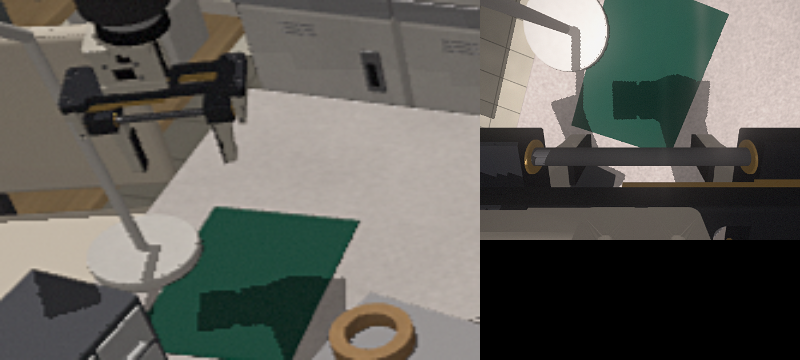

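The gripper is at the top left of the scene view. A lamp stand is near it, with its base at about (0.19,-0.79), so I'll move away towards +y while raising.

send_rows(plan=[[[-0.2,0.2,0],[0,0,0]],[[-0.4,0.4,0],[0,0,0]],[[-0.6,0.6,0.1],[-0.1,0,0]],[[-0.8,0.8,0.3],[-0.25,0,0]],[[-1,1,0.6],[-0.4,0,0]]], jaw=-1)

```text
time_s: 2.2
tcp_pos: [0.2721, -0.4622, 0.391]
eef_rot: [-89.2, 89.9, -49.1]
contact_force: [1.0, -1.1, 0.5]
gripper_width: 0.0532
```

```bash
python3 -c "
from h import *
go([.66,-.10,.40])"
```

```text
t 2.2 pos [ 0.2721 -0.4622  0.391 ] F [ 1.  -1.1  0.5] w 0.053 
shift [-0.06   0.181  3.534] turn [-0.862 -0.001  0.002]
```

send_rows(plan=[[[-0.06,0.0,0.25],[-0.15,0,0]],[[-0.06,0.0,0.5],[-0.3,0,0]],[[-0.06,0.0,0.75],[-0.45,0,0]],[[-0.06,0.0,1],[-0.65,0,0]],[[-0.06,0.05,1],[-0.86,0,0]]])

```text
time_s: 2.7
tcp_pos: [0.3847, -0.3578, 0.3995]
eef_rot: [-112.6, 89.9, -34.5]
contact_force: [0.1, 0.7, -0.1]
gripper_width: 0.0131
```

```bash
python3 -c "
from h import *
go([.66,-.10,.38])"
```

```text
t 2.7 pos [ 0.3847 -0.3578  0.3995] F [ 0.1  0.7 -0.1] w 0.013 
shift [ 0.13  -1.44   2.061] turn [-0.018 -0.001  0.002]
```

send_rows(plan=[[[0,-0.2,0.25],[-0.02,0,0]],[[0,-0.4,0.5],[-0.02,0,0]],[[0,-0.6,0.75],[-0.02,0,0]],[[0,-0.7,1],[-0.02,0,0]],[[0,-0.7,1],[-0.02,0,0]]])

```text
time_s: 3.2
tcp_pos: [0.5208, -0.2294, 0.3985]
eef_rot: [-87.5, 90.0, -8.3]
contact_force: [-0.2, -1.0, -0.3]
gripper_width: 0.0003
```

send_rows(plan=[[[0,-0.2,0.25],[0,0,0]],[[0,-0.4,0.5],[0,0,0]],[[0,-0.6,0.75],[0,0,0]],[[0,-0.7,1],[0,0,0]],[[0,-0.7,1],[0,0,0]]])

```text
time_s: 3.7
tcp_pos: [0.6543, -0.0983, 0.3964]
eef_rot: [91.6, 89.9, 171.0]
contact_force: [-0.0, -1.2, -0.3]
gripper_width: 0.0006
```

```bash
python3 -c "
from h import *
# press centre: 27 mm from free edge, 40 mm in front of face
p=H_-.115*E_+.0075*F_+.045*F_; p[2]=.192
go(p); print(p)"
```

```text
t 3.7 pos [ 0.6543 -0.0983  0.3964] F [-0.  -1.2 -0.3] w 0.001 
shift [ 1.363 -0.029 -0.347] turn [ 0.01  -0.    -0.003]
[ 0.64845675 -0.15014425  0.192     ]
```

send_rows(plan=[[[0.3,-0.03,0],[0.01,0,0]],[[0.6,-0.03,0],[0.01,0,0]],[[0.8,-0.03,0],[0.01,0,0]],[[1,-0.03,0],[0.01,0,0]],[[1,-0.03,0],[0.01,0,0]]])

```text
time_s: 4.2
tcp_pos: [0.6557, -0.0994, 0.2419]
eef_rot: [97.3, 89.4, 176.2]
contact_force: [-0.2, -0.4, 0.3]
gripper_width: 0.0002
```

send_rows(plan=[[[0.2,0,-0.1],[0,0,0]],[[0.36,0,-0.2],[0,0,0]],[[0.36,0,-0.3],[0,0,0]],[[0.36,0,-0.35],[0,0,0]],[[0.36,0,-0.35],[0,0,0]]])

```text
time_s: 4.7
tcp_pos: [0.6461, -0.1523, 0.1908]
eef_rot: [100.6, 89.6, 179.4]
contact_force: [0.0, 0.0, 1.5]
gripper_width: 0.0007
```

Run:
```python
from h import *
p=H_-.115*E_+.0075*F_+.0095*F_; p[2]=.192
go(p)
a=r.capture('scene');b=r.capture('side')
f=lambda i:cv2.resize(i,(400,320))
cv2.imwrite('pics/c.png',cv2.cvtColor(np.hstack([f(a['color'][130:290,80:280]),f(b['color'][80:240,210:410])]),4))
```

```text
t 4.7 pos [ 0.6461 -0.1523  0.1908] F [0.  0.  1.5] w 0.001 
shift [-0.008 -0.013 -0.22 ] turn [-0.002 -0.001 -0.008]
```

View pics/c.png

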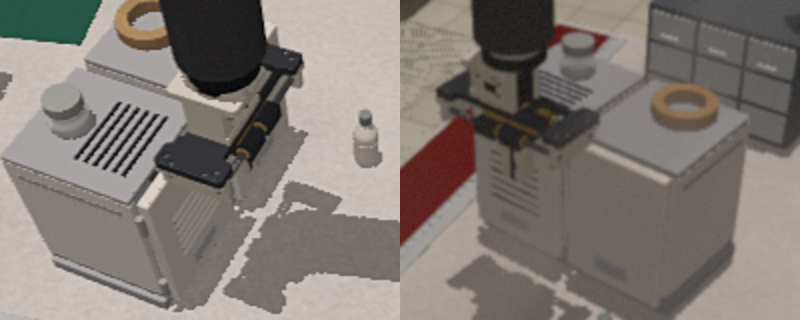

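The fingers stand in front of the vented door's free-edge side, clear of the door and its neighbours. I'll creep in now.

send_rows(plan=[[[0,-0.01,-0.1],[0,0,0]],[[0,-0.01,-0.17],[0,0,0]],[[0,-0.01,-0.2],[0,0,0]],[[0,-0.01,-0.21],[0,0,0]],[[0,-0.01,-0.21],[0,0,0]]])

```text
time_s: 5.3
tcp_pos: [0.6413, -0.1825, 0.1901]
eef_rot: [96.2, 89.6, 175.1]
contact_force: [0.8, 0.4, -0.4]
gripper_width: 0.0005
```

send_rows(plan=[[[0,0,-0.01],[0,0,0]],[[0,0,-0.02],[0,0,0]],[[0,0,-0.02],[0,0,0]],[[0,0,-0.02],[0,0,0]],[[0,0,-0.02],[0,0,0]]])

```text
time_s: 5.8
tcp_pos: [0.6408, -0.1853, 0.1901]
eef_rot: [96.5, 89.6, 175.3]
contact_force: [0.7, -0.1, -0.2]
gripper_width: 0.0005
```

send_rows(plan=[[[0,0,-0.01],[0,0,0]],[[0,0,-0.02],[0,0,0]],[[0,0,-0.02],[0,0,0]],[[0,0,-0.02],[0,0,0]],[[0,0,-0.02],[0,0,0]]])

```text
time_s: 6.3
tcp_pos: [0.6403, -0.1876, 0.1901]
eef_rot: [90.4, 89.6, 169.3]
contact_force: [-0.7, 4.9, 1.9]
gripper_width: 0.0003
```

send_rows(plan=[[[0,0,-0.007],[0,0,0]],[[0,0,-0.014],[0,0,0]],[[0,0,-0.014],[0,0,0]],[[0,0,-0.014],[0,0,0]],[[0,0,-0.014],[0,0,0]]])

```text
time_s: 6.8
tcp_pos: [0.6398, -0.1895, 0.1901]
eef_rot: [89.4, 89.6, 168.3]
contact_force: [-0.9, 4.1, 1.2]
gripper_width: 0.0005
```

send_rows(plan=[[[0,0,-0.005],[0,0,0]],[[0,0,-0.01],[0,0,0]],[[0,0,-0.01],[0,0,0]],[[0,0,-0.01],[0,0,0]],[[0,0,-0.01],[0,0,0]]])

```text
time_s: 7.3
tcp_pos: [0.6395, -0.1908, 0.1901]
eef_rot: [87.7, 89.6, 166.6]
contact_force: [-1.4, 6.3, 1.4]
gripper_width: 0.0004
```

send_rows(plan=[[[0,0,0.2],[0,0,0]],[[0,0,0.4],[0,0,0]],[[0,0,0.6],[0,0,0]],[[0,0,0.75],[0,0,0]],[[0,0,0.75],[0,0,0]]])

```text
time_s: 7.8
tcp_pos: [0.6619, -0.0789, 0.1902]
eef_rot: [93.6, 89.6, 172.6]
contact_force: [-0.3, 0.0, 1.4]
gripper_width: 0.0006
```

send_rows(plan=[[[-0.2,0,0],[0,0,0]],[[-0.4,0,0],[0,0,0]],[[-0.6,0,0],[0,0,0]],[[-0.8,0,0],[0,0,0]],[[-0.8,0,0],[0,0,0]]])

```text
time_s: 8.3
tcp_pos: [0.6645, -0.0808, 0.3156]
eef_rot: [-96.6, 89.9, -17.6]
contact_force: [0.1, -0.6, 1.1]
gripper_width: 0.0003
```

Run:
```python
from h import *
np.set_printoptions(precision=4,suppress=True)
a=r.capture('scene');b=r.capture('side')
f=lambda i:cv2.resize(i,(400,320))
cv2.imwrite('pics/d.png',cv2.cvtColor(np.hstack([f(a['color'][130:290,80:280]),f(b['color'][80:240,210:410])]),4))
for c in(a,b):
    P=cloud(c).reshape(-1,3)
    T=P[(abs(P[:,2]-.217)<.006)&(((P-H_)@F_)>.012)&(((P-H_)@F_)<.14)&(((P-H_)@E_)<.02)&(((P-H_)@E_)>-.15)]
    q=np.c_[-(T-H_)@E_,(T-H_)@F_]
    if len(q)>5: vx,vy,x0,y0=cv2.fitLine(q.astype(np.float32),2,0,.01,.01).ravel();print(len(q),'ang from fit',np.arctan2(vy,vx),'ang from hinge',np.arctan2(y0,x0),q.max(0),'\n',q[np.argsort(q[:,0])][::max(1,len(q)//8)])
go(H_-.105*E_+.01*F_+[0,0,.3])
```

```text
292 ang from fit 0.36081678 ang from hinge 0.37854293 [0.1261 0.0559] 
 [[0.0194 0.0128]
 [0.0416 0.0202]
 [0.0545 0.0205]
 [0.0663 0.0326]
 [0.0759 0.0346]
 [0.0876 0.0344]
 [0.0995 0.0443]
 [0.112  0.0477]
 [0.1241 0.0559]]
168 ang from fit 0.37405294 ang from hinge 0.3866854 [0.1315 0.0571] 
 [[0.0382 0.0153]
 [0.0507 0.026 ]
 [0.064  0.0336]
 [0.0754 0.0274]
 [0.0858 0.0359]
 [0.1007 0.0381]
 [0.1112 0.0506]
 [0.124  0.0432]]
t 8.4 pos [ 0.6628 -0.0802  0.3109] F [ 0.4 -0.3 -1. ] w 0.001 
shift [ 0.073 -0.063 -0.76 ] turn [ 0.    -0.    -0.006]
```

View pics/d.png

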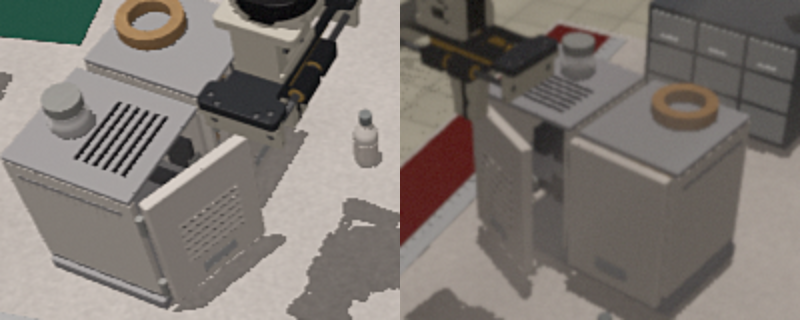

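The door is ajar at about 0.38 rad, with the gap visible at left-pic (190,160). I'll put the fingers in the gap from above.

```bash
python3 -c "
from h import *
print(r.get_state()['joints'].round(1))
go(H_-.120*E_+.012*F_+[0,0,.3],-11)
go(H_-.120*E_+.012*F_+[0,0,.216],-11)"
```

```text
[  9.8  18.3   5.8  -0.1 -77.8 -20.8]
t 8.4 pos [ 0.6628 -0.0802  0.3109] F [ 0.4 -0.3 -1. ] w 0.001 
shift [ 0.073  0.037 -0.746] turn [ 0.245 -0.001 -0.006]
t 8.4 pos [ 0.6628 -0.0802  0.3109] F [ 0.4 -0.3 -1. ] w 0.001 
shift [ 0.633  0.035 -0.746] turn [ 0.245 -0.001 -0.006]
```

send_rows(plan=[[[0,0.04,-0.25],[0.15,0,0]],[[0,0.04,-0.5],[0.245,0,0]],[[0,0.04,-0.65],[0.245,0,0]],[[0.05,0.04,-0.745],[0.245,0,0]],[[0.05,0.04,-0.745],[0.245,0,0]]])

```text
time_s: 8.9
tcp_pos: [0.6341, -0.1904, 0.301]
eef_rot: [105.1, 89.5, 172.9]
contact_force: [0.6, 0.1, -0.7]
gripper_width: 0.0007
```

```bash
python3 -c "
from h import *
go(H_-.120*E_+.012*F_+[0,0,.216],-11)"
```

```text
t 8.9 pos [ 0.6341 -0.1904  0.301 ] F [ 0.6  0.1 -0.7] w 0.001 
shift [ 0.566 -0.011  0.015] turn [-0.003 -0.003 -0.01 ]
```

send_rows(plan=[[[0.12,-0.01,0.01],[0,0,0]],[[0.24,-0.01,0.01],[0,0,0]],[[0.36,-0.01,0.01],[0,0,0]],[[0.48,-0.01,0.01],[0,0,0]],[[0.57,-0.01,0.01],[0,0,0]]])

```text
time_s: 9.4
tcp_pos: [0.6349, -0.1887, 0.2133]
eef_rot: [105.0, 89.4, 172.8]
contact_force: [-0.7, 0.0, -0.8]
gripper_width: 0.0005
```

```bash
cat >> h.py <<'E'
def sweep(th,u=.115,o=-.017,z=.214):
    d=-E_*np.cos(th)+F_*np.sin(th); n=E_*np.sin(th)+F_*np.cos(th)
    print('th',th); go(H_+u*d+o*n+[0,0,z],-np.degrees(th))
E
python3 -c "
from h import *
for t in(.38,.5,.6,.7,.8,.9):sweep(t)"
```

```text
th 0.38
t 9.4 pos [ 0.6349 -0.1887  0.2133] F [-0.7  0.  -0.8] w 0.0 
shift [-0.006 -0.032  0.107] turn [ 0.237 -0.005 -0.012]
th 0.5
t 9.4 pos [ 0.6349 -0.1887  0.2133] F [-0.7  0.  -0.8] w 0.0 
shift [-0.006 -0.041  0.2  ] turn [ 0.39  -0.005 -0.012]
th 0.6
t 9.4 pos [ 0.6349 -0.1887  0.2133] F [-0.7  0.  -0.8] w 0.0 
shift [-0.006 -0.057  0.275] turn [ 0.517 -0.006 -0.012]
th 0.7
t 9.4 pos [ 0.6349 -0.1887  0.2133] F [-0.7  0.  -0.8] w 0.0 
shift [-0.007 -0.081  0.349] turn [ 0.645 -0.007 -0.012]
th 0.8
t 9.4 pos [ 0.6349 -0.1887  0.2133] F [-0.7  0.  -0.8] w 0.0 
shift [-0.007 -0.111  0.42 ] turn [ 0.772 -0.007 -0.011]
th 0.9
t 9.4 pos [ 0.6349 -0.1887  0.2133] F [-0.7  0.  -0.8] w 0.0 
shift [-0.008 -0.149  0.488] turn [ 0.899 -0.008 -0.011]
```

send_rows(plan=[[[0,-0.03,0.11],[0.18,0,0]],[[0,-0.04,0.2],[0.35,0,0]],[[0,-0.055,0.275],[0.5,0,0]],[[0,-0.08,0.35],[0.64,0,0]],[[0,-0.11,0.42],[0.77,0,0]]])

```text
time_s: 9.9
tcp_pos: [0.6739, -0.1358, 0.2121]
eef_rot: [142.1, 89.3, 175.1]
contact_force: [0.2, -1.4, -0.8]
gripper_width: 0.0004
```

```bash
python3 -c "
from h import *
for t in(.8,.9,1.,1.1,1.2,1.3):sweep(t)"
```

```text
th 0.8
t 9.9 pos [ 0.6739 -0.1358  0.2121] F [ 0.2 -1.4 -0.8] w 0.0 
shift [-0.012 -0.006 -0.001] turn [-0.003 -0.012 -0.009]
th 0.9
t 9.9 pos [ 0.6739 -0.1358  0.2121] F [ 0.2 -1.4 -0.8] w 0.0 
shift [-0.013  0.002  0.076] turn [ 0.124 -0.012 -0.009]
th 1.0
t 9.9 pos [ 0.6739 -0.1358  0.2121] F [ 0.2 -1.4 -0.8] w 0.0 
shift [-0.014  0.002  0.153] turn [ 0.252 -0.013 -0.008]
th 1.1
t 9.9 pos [ 0.6739 -0.1358  0.2121] F [ 0.2 -1.4 -0.8] w 0.0 
shift [-0.015 -0.006  0.23 ] turn [ 0.379 -0.013 -0.007]
th 1.2
t 9.9 pos [ 0.6739 -0.1358  0.2121] F [ 0.2 -1.4 -0.8] w 0.0 
shift [-0.015 -0.022  0.306] turn [ 0.506 -0.014 -0.007]
th 1.3
t 9.9 pos [ 0.6739 -0.1358  0.2121] F [ 0.2 -1.4 -0.8] w 0.0 
shift [-0.016 -0.045  0.38 ] turn [ 0.634 -0.014 -0.006]
```

send_rows(plan=[[[-0.01,0,0.076],[0.125,-0.01,0]],[[-0.01,0,0.153],[0.25,-0.01,0]],[[-0.01,-0.005,0.23],[0.38,-0.01,0]],[[-0.015,-0.02,0.305],[0.505,-0.01,0]],[[-0.015,-0.045,0.38],[0.63,-0.01,0]]])

```text
time_s: 10.4
tcp_pos: [0.7253, -0.1096, 0.213]
eef_rot: [145.0, 89.6, 149.4]
contact_force: [-1.2, -1.2, 1.6]
gripper_width: 0.0004
```

```bash
python3 -c "
from h import *
for t in(1.3,1.4,1.5,1.55):sweep(t)"
```

```text
th 1.3
t 10.4 pos [ 0.7253 -0.1096  0.213 ] F [-1.2 -1.2  1.6] w 0.0 
shift [-0.006 -0.005 -0.   ] turn [-0.    -0.007 -0.005]
th 1.4
t 10.4 pos [ 0.7253 -0.1096  0.213 ] F [-1.2 -1.2  1.6] w 0.0 
shift [-0.007  0.002  0.077] turn [ 0.127 -0.007 -0.005]
th 1.5
t 10.4 pos [ 0.7253 -0.1096  0.213 ] F [-1.2 -1.2  1.6] w 0.0 
shift [-0.007  0.002  0.154] turn [ 0.254 -0.008 -0.004]
th 1.55
t 10.4 pos [ 0.7253 -0.1096  0.213 ] F [-1.2 -1.2  1.6] w 0.0 
shift [-0.008 -0.001  0.193] turn [ 0.318 -0.008 -0.004]
```

Go to 1.5, then back away from the door and lift.

send_rows(plan=[[[0,0,0.05],[0.08,0,0]],[[0,0,0.09],[0.15,0,0]],[[0,0,0.12],[0.2,0,0]],[[0,0,0.154],[0.25,0,0]],[[0,0,0.154],[0.25,0,0]]])

```text
time_s: 10.9
tcp_pos: [0.7487, -0.1072, 0.2118]
eef_rot: [160.7, 89.6, 153.8]
contact_force: [-0.3, -0.0, -1.0]
gripper_width: 0.0003
```

send_rows(plan=[[[0,0,-0.08],[0,0,0]],[[-0.1,0,-0.16],[0,0,0]],[[-0.4,0,-0.2],[0,0,0]],[[-0.7,0,-0.2],[0,0,0]],[[-1,0,-0.2],[0,0,0]]])

```text
time_s: 11.4
tcp_pos: [0.7189, -0.1041, 0.3658]
eef_rot: [156.6, 89.7, 149.8]
contact_force: [1.9, -0.2, 0.2]
gripper_width: 0.0005
```

send_rows(plan=[[[0,0,-0.3],[0,0,0]],[[0,0,-0.6],[0,0,0]],[[0,0,-0.9],[0,0,0]],[[0,0,-1],[0,0,0]],[[0,0,-1],[0,0,0]]])

```text
time_s: 11.9
tcp_pos: [0.5676, -0.0864, 0.3699]
eef_rot: [108.3, 89.8, 101.6]
contact_force: [-1.0, 0.2, 0.8]
gripper_width: 0.0005
```

Run:
```python
from h import *
np.set_printoptions(precision=4,suppress=True)
a=r.capture('scene');b=r.capture('side')
f=lambda i:cv2.resize(i,(400,320))
cv2.imwrite('pics/e.png',cv2.cvtColor(np.hstack([f(a['color'][90:330,80:380]),f(b['color'][80:320,150:450])]),4))
for c in(a,b):
    P=cloud(c).reshape(-1,3)
    T=P[(abs(P[:,2]-.217)<.006)&(((P-H_)@F_)>.015)&(((P-H_)@F_)<.16)&(abs((P-H_)@E_)<.15)]
    q=np.c_[-(T-H_)@E_,(T-H_)@F_]
    if len(q)>5: vx,vy,x0,y0=cv2.fitLine(q.astype(np.float32),2,0,.01,.01).ravel();print(len(q),'fit',np.arctan2(vy,vx),'from hinge',np.arctan2(y0,x0),q.max(0))
    P=cloud(c)
    for t in ['glue_bottle','pin_jar','tape_roll']:
        for d in r.find_in(c,t)[:1]:
            u,v=np.round(d['uv']).astype(int); print(t,d['score'],u,v,P[v,u])
print(r.get_state()['tcp_pos'])
```

```text
420 fit 1.5246122 from hinge 1.5512756 [0.0131 0.1387]
glue_bottle 0.53 262 201 [ 0.4935 -0.0439  0.0565]
pin_jar 0.59 112 186 [ 0.6766 -0.3303  0.2604]
tape_roll 0.59 152 146 [ 0.5241 -0.3012  0.2391]
246 fit 1.5305467 from hinge 1.5053698 [0.0139 0.1405]
glue_bottle 0.66 310 258 [ 0.4724 -0.0301  0.0471]
pin_jar 0.77 300 109 [ 0.6484 -0.3249  0.2508]
tape_roll 0.63 354 132 [ 0.497  -0.3278  0.2218]
[ 0.5705 -0.0865  0.3659]
```

View pics/e.png

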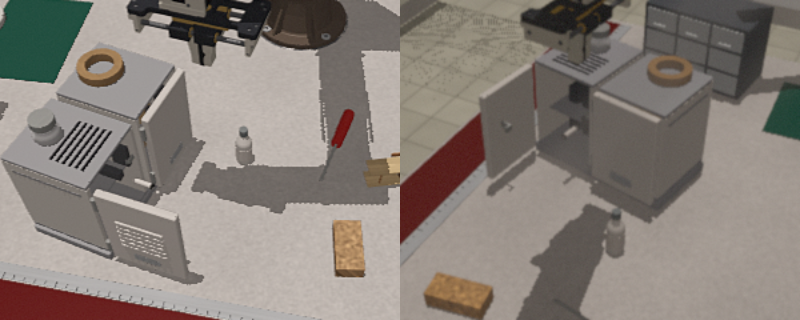

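The vented door stands at about 1.52 rad (left-pic (140,235)). The plain door is shut, everything else is in place, and the gripper is clear.

```bash
python3 -c "
from h import *
print(r.close_job())"
```

```text
the job is handed in; nothing more can be done
None
```

The vented locker is open and the job is handed in, with about 12 s of the 45 s on the clock.

- **Press:** I pushed the door in near its free edge with the closed fingers, at about 6 N at the end of the press. The catch let go, and when I drew back the door sprang ajar to about 0.38 rad.
- **Opening:** I lowered the fingers into the gap from above and swung the door open from behind its free edge. The wrist reading stayed around 2 N at the end of each move. I then backed off and lifted clear.

My last checks, from the scene and side cameras:

- **Vented door:** it stands at about 1.52 rad; the individual fits ranged from 1.51 to 1.55.
- **Plain door:** it looked shut in both pictures, but I did not measure it.
- **Glue bottle and pin jar:** the detections matched the start to within about 1 cm.
- **Tape roll:** the side camera agreed to about 1 cm. One scene detection was 5 cm off; in the picture the roll looked unmoved, so I took this as the network picking a different pixel.
- **Other loose things:** the arm did not go near them. I did not re-measure them.
- **Gripper:** it was clear of everything at hand-in.

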